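Sort the dent-repair small parts into their trays

TASK

Tidy the loose dent-repair parts into the three trays: the two blue pull tabs go in the yellow tray, one in each bay, standing upright on their feet; the two black thumb nuts go in the red tray, one flat in each bay; the black tap goes in the white tray, lying flat on its floor. Leave the black adapter disc and the sanding block where they are.

Things in the scene. Friction and masses are not known exactly. Their poses are not given: they have to be found in the camera images.
- tab_round_center (a point): blue nylon pull tab standing on its foot, 26 mm high: round foot 30 mm across and 3 mm thick, then a nearly square stem 8 mm wide with sides along its x and y, and a button 13 mm across on top (20 to 26 mm up). The point is on its axis 13 mm above the underside; z up. Pinch by stem and button. About 30 g.
- tab_square_center (a point): blue nylon pull tab standing on its foot, 26 mm high: rectangular foot 36 mm (along its x) by 28 mm (along its y), 3 mm thick, then a nearly square stem 8 mm wide with sides along its x and y, and a button 13 mm across on top (20 to 26 mm up). The point is on its axis 13 mm above the underside; z up. Pinch by stem and button. About 30 g.
- nut_a_center (a point): black round thumb nut with a pale brass insert, lying flat, 20 mm across and 9 mm high, can be pinched across its diameter at any yaw; the two nuts are alike. The point is its centre, half-way up (4.5 mm above the underside); z is its axis. About 30 g.
- nut_b_center (a point): black round thumb nut with a pale brass insert, lying flat, 20 mm across and 9 mm high, can be pinched across its diameter at any yaw; the two nuts are alike. The point is its centre, half-way up (4.5 mm above the underside); z is its axis. About 30 g.
- tap_center (a point): black knock-down tap (a short plastic punch), a lying round bar 78 mm long and 14 mm thick with a thin pale nylon tip 11 mm long at its +y end. The point is half-way along it and half-way up (7 mm above the bench); its y axis runs along its length. It may roll a little about its length. About 30 g.
- yellow_tray: yellow open parts tray, 104 mm (its x) by 134 mm (its y), 26 mm high, fixed; walls 4 mm thick, top of its floor 7 mm above its underside; origin: centre of the underside, z up. A rib along x (3 mm thick, top 22 mm above the underside) parts it into two bays, each 96 mm (x) by 61.5 mm (y) inside, centres at y = +33 and -33 mm. Fingers closing along the tray's x have the most room.
- red_tray: red open parts tray, 104 mm (its x) by 134 mm (its y), 26 mm high, fixed; walls 4 mm thick, top of its floor 7 mm above its underside; origin: centre of the underside, z up. A rib along x (3 mm thick, top 22 mm above the underside) parts it into two bays, each 96 mm (x) by 61.5 mm (y) inside, centres at y = +33 and -33 mm. Fingers closing along the tray's x have the most room.
- white_tray: white open parts tray, 104 mm (its x) by 134 mm (its y), 26 mm high, fixed; walls 4 mm thick, top of its floor 7 mm above its underside; origin: centre of the underside, z up. It has no rib: one space 96 mm by 126 mm inside.
- disc_center (a point): bystander: black moulded adapter disc with a central hub, lying flat, 57 mm across and 20 mm high; the point is its centre, 10 mm up. Not to be disturbed.
- block_center (a point): bystander: black foam sanding block, 48 x 88 x 32 mm (x, y, z); the point is its centre, 16 mm above its underside; it lies on the black bench mat, 4 mm thick. Not to be disturbed.

How it is judged:
By the outcome, as a careful person would: the job done as asked, in the order asked, and still so for the second after the job is handed in, with the robot touching nothing.
It also fails if it takes over 96 s, if anything falls off the work surface, if the arm or the gripper's body presses on something with over 40 N, if the wrist force passes 120 N, or if a joint passes its speed limit or range.

ROBOT

A 7-joint arm with a two-finger parallel gripper is mounted at the origin on a cart in front of the work surface, level with it; the furniture and walls round the work are solid. World frame = base frame: x ahead of the robot, y to its left, z up, the work surface at z = 0. Lengths are in m, angles in rad, forces in N, time in s.
With the tool pointing down it reaches from about 0.35 to 0.775 m from the base axis. Payload 3.1 kg.
Tool frame: the origin (TCP) lies at the centre of the arm's flange, where the gripper is bolted on; the fingertips stand 173 mm ahead of it and the grasp point (between the pads) lies 155 mm ahead of it; z points along the fingers, y is the line along which they close (so a half turn about z gives the same grasp; the last joint's range is limited). The gripper opens to 85 mm and grips with 20 to 120 N. Pads are 22 mm wide; open, the fingers measure 114 mm over their backs; the gripper's body (76 mm by 85 mm) begins 54 mm behind the grasp point. The pads swing forward as they close: fully open they stand 13 mm farther back than shut.
Start: joints at [1.214, 0.311, 0.014, 1.512, -0.004, 1.319, -0.027], TCP at [0.17, -0.523, 0.405] pointing down, gripper open.
Joint ranges: [-2.7, 2.7], [-0.3, 1.91], [-1.27, 1.3], [0.12, 2.57], [-1.44, 4.58], [0.2, 2.03], [-3.05, 3.05]. Speed limits (rad/s): [2.79, 2.79, 3.14, 3.14, 3.14, 3.14, 3.14].

INTERFACE

Orientations are given as [roll, pitch, yaw] about the fixed x, y, z axes, in that order (R = Rz(yaw) Ry(pitch) Rx(roll)).
In Python, from cell import telemetry, capture, get_calibration, robot, recognise, silhouettes gives the robot as it stands.
- The arm moves only by the shell command python3 -m creep 'ROWS'. ROWS is JSON, a list of rows, each an object of numbers: "dx", "dy", "dz": the shift along the tool's x, y, z in m; "roll": the turn about the tool's z in degrees; "jaw": the opening, from 0 (shut) to 1 (fully open). In form: [{"dx": .., "dy": .., "dz": .., "roll": .., "jaw": ..}, ...]. A call has 1 to 8 rows; each row is the pose to reach, as a shift and turn from the pose commanded when the call began, along the tool's axes at that moment; what a row does not reach only later rows make up. A row lasts 1/12 s, in which the tool goes at most 41.7 mm and 7.16 degrees, less where a joint would pass 70% of its speed; a pose out of reach is approached as far as the arm can. A call with a gripper value outside its range is refused whole. The fingers move at their own pace and stop on an object; the grip force is fixed at half the most. Time passes only in rows, so rows that repeat a pose let the fingers close. It gives the time, the measured TCP pose, the force, the opening and the grip force at its end, in the units of the state.
- telemetry.get_state(): the state, without advancing time (a new reading comes with each control period).
- capture(name): name is "scene" or "top" or "wrist"; returns the picture (420x560x3 uint8, red, green, blue); there is no depth.
- get_calibration(name): a dict with "K" (3x3 intrinsics, pixels), "T" (4x4, takes a point from camera to world coordinates). Camera axes: x right, y up, looking along -z (the intrinsics and any distortion apply to the point x, -y, -z); pixel columns grow to the right and rows downward; lengths in m; the calibration is good to about 2 mm. A picture is of the moment at which its call begins: read the wrist's pose just before it. get_calibration takes no time and is no camera call; for the wrist camera it gives the pose at the moment of the call.
- robot.sign_off(): hands the job in; it is judged then, once.
Trained networks look in the newest picture that a camera, given by its name, has taken for a name from the list of things; names that differ only in an ending like _2 or _b are one class to them, and where a whole thing is asked for, a point or a joint stands for the part that bears it (a point fixed in the world has none). Each returns a list of dicts, best first, with "score" (0 to 1); they miss things now and then, are a little off and sometimes report something else, mostly with a low value. They report only what shows in the picture. A call takes as long as a camera call.
- recognise(camera, name): "point" ([row, column] in pixels, amid what is visible of it).
- silhouettes(camera, name): "mask" (420x560 bool, what is visible of it) and "point" ([row, column] in pixels, amid what is visible of it).
The state is a dict: "time_s": time; "joint_pos": joint angles; "joint_velocities": joint speeds; "joint_efforts": joint torques, N m; "ee_pos": TCP position; "tcp_rot": TCP orientation; "wrist_force": force on the tool from outside, world axes, zero at the start; "ft_torque": the same for the moment, N m; "gripper_width": finger opening in m; "finger_force": force on a finger pad.
Only numpy, scipy, OpenCV 4.12 (cv2) and the standard library are available. Lean on these libraries where they do the work, as an engineer would, in place of code of your own. Each camera call takes 0.05 s, during which the arm holds its last target. There are 200 camera calls.

## Working session

There is one attempt and no reset: what is moved stays moved. The work goes in short steps, Python scripts to look and compute and a shell command to move; the robot and the scene stay as the last step left them, time stands still between calls to the robot, and variables do not carry over. Pictures are saved under pics/ and viewed, at most 14 in all, crops included, and the job is handed in when it is done.

```bash
mkdir -p pics; ls
cat > h.py <<'E'
import numpy as np, cv2
from cell import telemetry, capture, get_calibration, robot, recognise, silhouettes
def ray(cam,pt,z,cal=None):
    c=cal or get_calibration(cam); K=np.array(c["K"]);T=np.array(c["T"])
    d=np.linalg.inv(K)@[pt[1],pt[0],1]; d=T[:3,:3]@[d[0],-d[1],-d[2]]
    o=T[:3,3]; return o+d*(z-o[2])/d[2]
def save(cam,n):
    im=capture(cam); cv2.imwrite(f"pics/{n}.png",im[:,:,::-1]); return im
E
python3 - <<'E'
from h import *
s=telemetry.get_state(); print({k:np.round(v,3).tolist() for k,v in s.items()})
c=get_calibration("top"); print(c)
save("top","top1"); save("scene","scene1")
for n,z in dict(tab_round_center=.026,tab_square_center=.026,nut_a_center=.009,tap_center=.007,yellow_tray=.02,red_tray=.02,white_tray=.02,disc_center=.01,block_center=.03).items():
    for r in silhouettes("top",n)[:3]:
        if r["score"]<.2: continue
        m=r["mask"].astype(np.uint8); ct=np.argwhere(m)[:,::-1].astype(np.float32)
        rr=cv2.minAreaRect(ct); b=cv2.boxPoints(rr)
        print(n,round(r["score"],2),np.round(r["point"]),np.round(ray("top",r["point"],z)[:2],3), [np.round(ray("top",p[::-1],z)[:2],3).tolist() for p in b])
E
```

```text
pics
{'time_s': 0.0, 'joint_pos': [1.214, 0.312, 0.014, 1.513, -0.004, 1.319, -0.027], 'joint_velocities': [0.0, 0.0, 0.001, -0.0, -0.002, 0.0, -0.001], 'joint_efforts': [-0.0, -37.992, 0.146, -23.059, 0.012, 0.014, -0.0], 'ee_pos': [0.17, -0.523, 0.404], 'tcp_rot': [-3.139, 0.0, 0.315], 'wrist_force': [-0.37, -0.526, -0.225], 'ft_torque': [0.009, -0.036, -0.011], 'finger_force': 0.0, 'gripper_width': 0.085}
{'K': array([[504.49885168,   0.        , 279.76351275],
       [  0.        , 504.49885168, 206.47610833],
       [  0.        ,   0.        ,   1.        ]]), 'T': array([[-0.0101532 ,  0.99524541, -0.09686836,  0.34738759],
       [-0.99968937, -0.00789776,  0.02363859, -0.00145291],
       [ 0.02276115,  0.09707828,  0.99501645,  1.23074843],
       [ 0.        ,  0.        ,  0.        ,  1.        ]])}
tab_square_center 0.67 [160. 254.] [0.579 0.031] [[0.6, 0.041], [0.6, 0.024], [0.571, 0.024], [0.571, 0.041]]
tab_square_center 0.42 [259. 379.] [ 0.337 -0.265] [[0.324, -0.227], [0.371, -0.253], [0.346, -0.301], [0.299, -0.276]]
nut_a_center 0.47 [159. 332.] [ 0.583 -0.159] [[0.593, -0.156], [0.593, -0.173], [0.575, -0.173], [0.575, -0.155]]
tap_center 0.6 [153. 293.] [ 0.599 -0.064] [[0.576, -0.054], [0.625, -0.077], [0.62, -0.087], [0.572, -0.064]]
yellow_tray 0.57 [212. 358.] [ 0.45 -0.22] [[0.502, -0.151], [0.513, -0.291], [0.401, -0.297], [0.391, -0.158]]
yellow_tray 0.23 [159. 406.] [ 0.58  -0.341] [[0.595, -0.329], [0.594, -0.348], [0.575, -0.348], [0.575, -0.328]]
red_tray 0.63 [206. 283.] [ 0.465 -0.038] [[0.416, 0.038], [0.526, 0.022], [0.506, -0.119], [0.396, -0.102]]
white_tray 0.62 [212. 207.] [0.453 0.145] [[0.415, 0.233], [0.523, 0.218], [0.5, 0.076], [0.392, 0.093]]
disc_center 0.88 [261. 377.] [ 0.332 -0.264] [[0.349, -0.233], [0.372, -0.281], [0.323, -0.305], [0.3, -0.256]]
block_center 0.77 [218. 139.] [0.439 0.304] [[0.421, 0.353], [0.47, 0.349], [0.459, 0.255], [0.411, 0.259]]
```

View pics/top1.png

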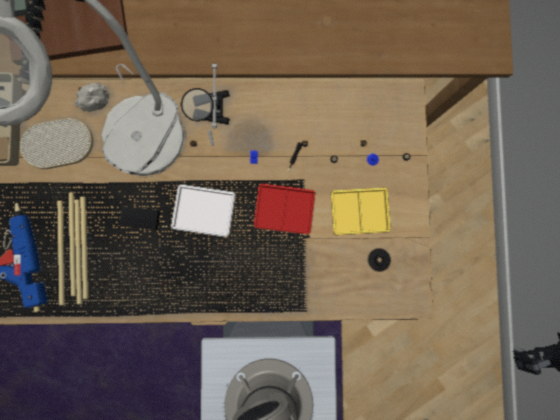

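View pics/scene1.png

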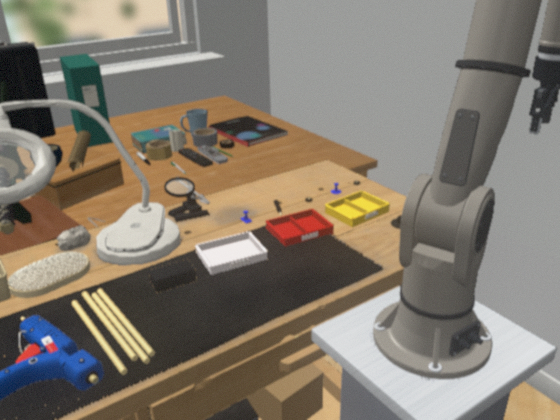

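Top view: round tab at (col 372, row 159), nuts at (334,159) and (406,156), tap around (298,152), square tab at (254,157). The trays are yellow (360,211), red (285,209) and white (204,210), the disc is at (379,259), and the block is at (140,218). The small cubes at (363,143) and (193,143) are clutter. I'll head for the round tab.

```bash
cat >> h.py <<'E'
def go(x,y,z,yaw):
    """print tool-frame shift to put GRASP point at x,y,z with yaw (deg, mod 180)"""
    s=telemetry.get_state(); p=np.array(s["ee_pos"]); w=s["tcp_rot"][2]
    d=np.array([x,y,z+.155])-p; c,n=np.cos(w),np.sin(w)
    r=-(yaw-np.degrees(w)); r=(r+90)%180-90
    print("go: dx %.4f dy %.4f dz %.4f roll %.1f"%(d[0]*c+d[1]*n,d[0]*n-d[1]*c,-d[2],r))
E
python3 -m creep '[{"dx":0.472,"dy":-0.126,"dz":0.08,"roll":-76,"jaw":1},{"dx":0.472,"dy":-0.126,"dz":0.08,"roll":-76,"jaw":1},{"dx":0.472,"dy":-0.126,"dz":0.08,"roll":-76,"jaw":1},{"dx":0.472,"dy":-0.126,"dz":0.08,"roll":-76,"jaw":1},{"dx":0.472,"dy":-0.126,"dz":0.08,"roll":-76,"jaw":1},{"dx":0.472,"dy":-0.126,"dz":0.08,"roll":-76,"jaw":1},{"dx":0.472,"dy":-0.126,"dz":0.08,"roll":-76,"jaw":1},{"dx":0.472,"dy":-0.126,"dz":0.08,"roll":-76,"jaw":1}]'
python3 - <<'E'
from h import *
go(.58,-.257,.17,94.5); print(get_calibration("wrist"), telemetry.get_state()["joint_pos"])
E
```

```text
time_s: 1.22
ee_pos: [0.4476, -0.3427, 0.3509]
tcp_rot: [3.141, 0.001, 1.321]
wrist_force: [0.8, -0.8, -0.2]
gripper_width: 0.0855
finger_force: 0.0
go: dx 0.1158 dy 0.1071 dz 0.0259 roll -18.8
{'K': array([[361.6012385 ,   0.        , 276.12655572],
       [  0.        , 361.6012385 , 213.43636155],
       [  0.        ,   0.        ,   1.        ]]), 'T': array([[ 0.96898778,  0.23816453,  0.06588118,  0.4650197 ],
       [-0.24710509,  0.93247587,  0.26349162, -0.27690093],
       [ 0.00132175, -0.27159973,  0.96240939,  0.31994272],
       [ 0.        ,  0.        ,  0.        ,  1.        ]])} [ 0.84712814  0.39195764 -0.30511196  1.55067157  0.1229561   1.21704848
  0.27103657]
```

```bash
python3 -m creep '[{"dx":0.116,"dy":0.107,"dz":0.026,"roll":-19,"jaw":1},{"dx":0.116,"dy":0.107,"dz":0.026,"roll":-19,"jaw":1},{"dx":0.116,"dy":0.107,"dz":0.026,"roll":-19,"jaw":1},{"dx":0.116,"dy":0.107,"dz":0.026,"roll":-19,"jaw":1},{"dx":0.116,"dy":0.107,"dz":0.026,"roll":-19,"jaw":1}]'
python3 - <<'E'
from h import *
cal=get_calibration("wrist"); save("wrist","w1")
for n,z in dict(tab_round_center=.013,nut_a_center=.0045,yellow_tray=.02).items():
    for r in silhouettes("wrist",n)[:3]:
        if r["score"]<.2: continue
        m=r["mask"].astype(np.uint8); ct=np.argwhere(m)[:,::-1].astype(np.float32)
        b=cv2.boxPoints(cv2.minAreaRect(ct))
        print(n,round(r["score"],2),np.round(r["point"]),np.round(ray("wrist",r["point"],z,cal)[:2],4), [np.round(ray("wrist",p[::-1],z,cal)[:2],3).tolist() for p in b])
E
```

```text
time_s: 1.63
ee_pos: [0.5846, -0.2502, 0.3231]
tcp_rot: [3.137, -0.008, 1.659]
wrist_force: [0.3, 1.6, 0.4]
gripper_width: 0.0855
finger_force: 0.0
tab_round_center 0.83 [216. 270.] [ 0.5821 -0.2607] [[0.568, -0.247], [0.596, -0.245], [0.598, -0.273], [0.57, -0.275]]
tab_round_center 0.28 [  2. 160.] [ 0.4938 -0.1145] [[0.478, -0.115], [0.506, -0.112], [0.506, -0.117], [0.478, -0.12]]
nut_a_center 0.96 [ 98. 280.] [ 0.5823 -0.1698] [[0.574, -0.158], [0.592, -0.156], [0.594, -0.174], [0.575, -0.175]]
yellow_tray 0.86 [150. 102.] [ 0.4534 -0.2192] [[0.393, -0.16], [0.506, -0.147], [0.513, -0.292], [0.383, -0.308]]
```

View pics/w1.png

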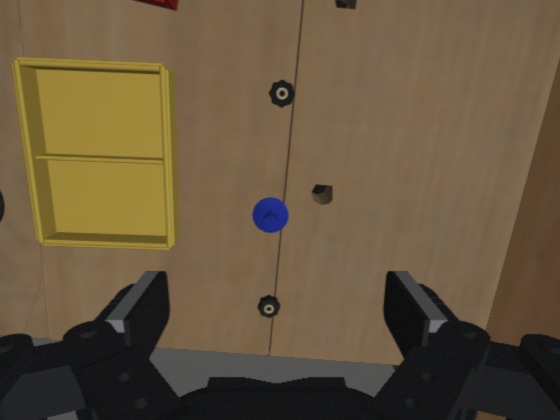

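The wrist view shows the round tab at (270,214), nuts at (282,93) and (268,307), a clutter cube at (322,193), and the yellow tray at left. The cube is close to the tab, so I'll go down with the jaw part-closed.

```bash
python3 -m creep '[{"dx":-0.003,"dy":0.002,"dz":0.11,"roll":0,"jaw":0.32},{"dx":-0.003,"dy":0.002,"dz":0.11,"roll":0,"jaw":0.32},{"dx":-0.003,"dy":0.002,"dz":0.11,"roll":0,"jaw":0.32},{"dx":-0.003,"dy":0.002,"dz":0.11,"roll":0,"jaw":0.32},{"dx":-0.003,"dy":0.002,"dz":0.11,"roll":0,"jaw":0.32},{"dx":-0.003,"dy":0.002,"dz":0.11,"roll":0,"jaw":0.32}]'
python3 - <<'E'
from h import *
cal=get_calibration("wrist"); save("wrist","w2")
for r in silhouettes("wrist","tab_round_center")[:2]:
    print(round(r["score"],2),np.round(r["point"]),np.round(ray("wrist",r["point"],.016,cal)[:2],4))
go(.5821,-.26,.024,94.5)
E
```

```text
time_s: 2.33
ee_pos: [0.5818, -0.263, 0.2173]
tcp_rot: [3.138, 0.002, 1.645]
wrist_force: [0.7, -0.4, 0.4]
gripper_width: 0.0271
finger_force: 0.0
0.93 [242. 278.] [ 0.5836 -0.2583]
0.61 [ 47. 290.] [ 0.582  -0.1683]
go: dx 0.0025 dy -0.0002 dz 0.0393 roll -0.2
```

View pics/w2.png

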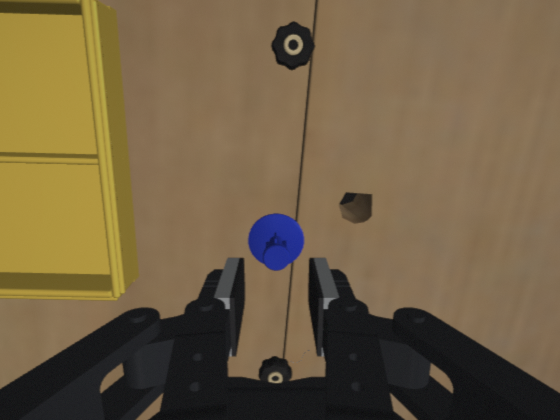

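The round tab's button is at (276,257) and its foot is centred at (276,240), in line with the fingers. Its axis is at about y = -0.262.

```bash
python3 -m creep '[{"dx":0.001,"dy":0.001,"dz":0.039,"jaw":0.32},{"dx":0.001,"dy":0.001,"dz":0.039,"jaw":0.32},{"dx":0.001,"dy":0.001,"dz":0.039,"jaw":0.32},{"dx":0.001,"dy":0.001,"dz":0.039,"jaw":0},{"dx":0.001,"dy":0.001,"dz":0.039,"jaw":0},{"dx":0.001,"dy":0.001,"dz":0.039,"jaw":0},{"dx":0.001,"dy":0.001,"dz":0.039,"jaw":0},{"dx":0.001,"dy":0.001,"dz":0.039,"jaw":0}]'
python3 -c "
from h import *
go(.4545,-.258,.075,94.5)"
```

```text
go: dx 0.0140 dy -0.1273 dz -0.0117 roll -0.2$[0]: bad value
```

```bash
python3 -m creep '[{"dx":0.001,"dy":0.001,"dz":0.039,"roll":0,"jaw":0.32},{"dx":0.001,"dy":0.001,"dz":0.039,"roll":0,"jaw":0.32},{"dx":0.001,"dy":0.001,"dz":0.039,"roll":0,"jaw":0.32},{"dx":0.001,"dy":0.001,"dz":0.039,"roll":0,"jaw":0},{"dx":0.001,"dy":0.001,"dz":0.039,"roll":0,"jaw":0},{"dx":0.001,"dy":0.001,"dz":0.039,"roll":0,"jaw":0},{"dx":0.001,"dy":0.001,"dz":0.039,"roll":0,"jaw":0},{"dx":0.001,"dy":0.001,"dz":0.039,"roll":0,"jaw":0}]'
python3 -c "
from h import *
go(.4545,-.258,.075,94.5)"
```

```text
time_s: 3.1
ee_pos: [0.583, -0.2608, 0.1774]
tcp_rot: [3.139, 0.001, 1.646]
wrist_force: [0.3, -0.4, 5.3]
gripper_width: 0.008
finger_force: 58.6
go: dx 0.0125 dy -0.1279 dz -0.0526 roll -0.2
```

```bash
python3 -m creep '[{"dx":0,"dy":0,"dz":-0.04,"roll":0,"jaw":0},{"dx":0.0,"dy":0,"dz":-0.052,"roll":0,"jaw":0},{"dx":0.0125,"dy":-0.128,"dz":-0.052,"roll":0,"jaw":0},{"dx":0.0125,"dy":-0.128,"dz":-0.052,"roll":0,"jaw":0},{"dx":0.0125,"dy":-0.128,"dz":-0.052,"roll":0,"jaw":0},{"dx":0.0125,"dy":-0.128,"dz":-0.052,"roll":0,"jaw":0},{"dx":0.0125,"dy":-0.128,"dz":-0.052,"roll":0,"jaw":0},{"dx":0.0125,"dy":-0.128,"dz":-0.052,"roll":0,"jaw":0}]'
python3 - <<'E'
from h import *
cal=get_calibration("wrist"); save("wrist","w3")
for r in silhouettes("wrist","yellow_tray")[:1]:
    print(round(r["score"],2),np.round(r["point"]),np.round(ray("wrist",r["point"],.016,cal)[:2],4))
go(.4545,-.258,.031,94.5)
E
```

```text
time_s: 3.77
ee_pos: [0.4537, -0.258, 0.2283]
tcp_rot: [3.14, 0.001, 1.646]
wrist_force: [1.0, -0.4, 0.3]
gripper_width: 0.0079
finger_force: 58.7
0.93 [154. 280.] [ 0.4528 -0.2108]
go: dx -0.0002 dy -0.0009 dz 0.0426 roll -0.1
```

View pics/w3.png

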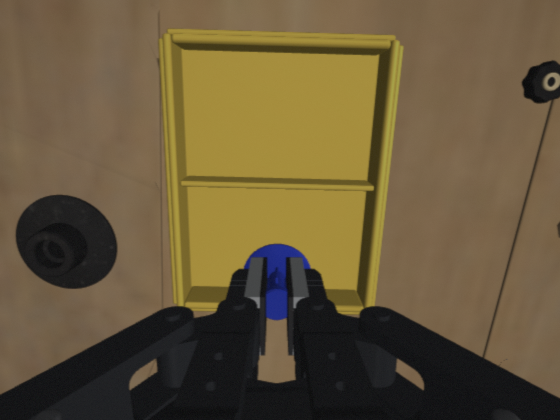

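The tab is held upright over the lower bay, with the rib at row 185 and the lower wall at about rows 290-312. I'll check the tray's y from those.

Run:
```python
from h import *
for p,z in [((185,278),.022),((40,283),.026),((305,220),.026),((150,172),.026),((150,393),.026)]: print(p,ray("wrist",p,z).round(4))
```

```text
(185, 278) [ 0.4549 -0.2249  0.022 ]
(40, 283) [ 0.452  -0.1601  0.026 ]
(305, 220) [ 0.4292 -0.2911  0.026 ]
(150, 172) [ 0.4039 -0.2113  0.026 ]
(150, 393) [ 0.5074 -0.2033  0.026 ]
```

```bash
python3 -m creep '[{"dx":0,"dy":0.002,"dz":0.03,"roll":0,"jaw":0},{"dx":0,"dy":0.002,"dz":0.0425,"roll":0,"jaw":0},{"dx":0,"dy":0.002,"dz":0.0425,"roll":0,"jaw":0},{"dx":0,"dy":0.002,"dz":0.0425,"roll":0,"jaw":0},{"dx":0,"dy":0.002,"dz":0.0425,"roll":0,"jaw":0.3},{"dx":0,"dy":0.002,"dz":0.0425,"roll":0,"jaw":0.3},{"dx":0,"dy":0.002,"dz":0.0425,"roll":0,"jaw":0.3},{"dx":0,"dy":0.002,"dz":0.0425,"roll":0,"jaw":0.3}]'
python3 -c "
from h import *
go(.579,.031,.1,94.5)"
```

```text
time_s: 4.53
ee_pos: [0.4559, -0.2576, 0.1855]
tcp_rot: [3.141, 0.0, 1.647]
wrist_force: [-0.2, -0.9, 0.7]
gripper_width: 0.0255
finger_force: 0.0
go: dx 0.2784 dy 0.1446 dz -0.0695 roll -0.2
```

```bash
python3 -m creep '[{"dx":0,"dy":0,"dz":-0.04,"roll":0,"jaw":0.3},{"dx":0,"dy":0,"dz":-0.075,"roll":0,"jaw":0.3},{"dx":0.278,"dy":0.145,"dz":-0.075,"roll":0,"jaw":0.35},{"dx":0.278,"dy":0.145,"dz":-0.075,"roll":0,"jaw":0.35},{"dx":0.278,"dy":0.145,"dz":-0.075,"roll":0,"jaw":0.35},{"dx":0.278,"dy":0.145,"dz":-0.075,"roll":0,"jaw":0.35},{"dx":0.278,"dy":0.145,"dz":-0.075,"roll":0,"jaw":0.35},{"dx":0.278,"dy":0.145,"dz":-0.075,"roll":0,"jaw":0.35}]'
python3 -c "
from h import *
go(.579,.028,.1,94.5)"
```

```text
time_s: 5.2
ee_pos: [0.5546, -0.0261, 0.2607]
tcp_rot: [3.141, 0.0, 1.646]
wrist_force: [1.1, -0.5, 0.2]
gripper_width: 0.0296
finger_force: 0.0
go: dx 0.0521 dy 0.0284 dz 0.0057 roll -0.2
```

```bash
python3 -m creep '[{"dx":0.05,"dy":0.024,"dz":0.0,"roll":0,"jaw":0.35},{"dx":0.05,"dy":0.024,"dz":0.0,"roll":0,"jaw":0.35},{"dx":0.05,"dy":0.024,"dz":0.0,"roll":0,"jaw":0.35}]'
python3 - <<'E'
from h import *
cal=get_calibration("wrist"); save("wrist","w4")
for n,z in dict(tab_square_center=.005,tap_center=.007,red_tray=.02).items():
    for r in silhouettes("wrist",n)[:2]:
        if r["score"]<.2: continue
        m=r["mask"].astype(np.uint8); b=cv2.boxPoints(cv2.minAreaRect(np.argwhere(m)[:,::-1].astype(np.float32)))
        print(n,round(r["score"],2),np.round(r["point"]),np.round(ray("wrist",r["point"],z,cal)[:2],4), [np.round(ray("wrist",p[::-1],z,cal)[:2],3).tolist() for p in b])
go(.579,.028,.024,94.5)
E
```

```text
time_s: 5.45
ee_pos: [0.575, 0.0308, 0.2609]
tcp_rot: [3.139, -0.005, 1.656]
wrist_force: [1.3, 0.4, 0.2]
gripper_width: 0.0296
finger_force: 0.0
tab_square_center 0.81 [223. 298.] [0.5904 0.0314] [[0.574, 0.018], [0.574, 0.043], [0.607, 0.042], [0.608, 0.017]]
tap_center 0.98 [353. 288.] [ 0.5933 -0.0655] [[0.553, -0.06], [0.558, -0.045], [0.626, -0.076], [0.622, -0.091]]
red_tray 0.56 [277.  68.] [ 0.4477 -0.0123] [[0.374, -0.101], [0.415, 0.039], [0.526, 0.025], [0.502, -0.122]]
go: dx 0.0060 dy 0.0054 dz 0.0810 roll -0.3
```

View pics/w4.png

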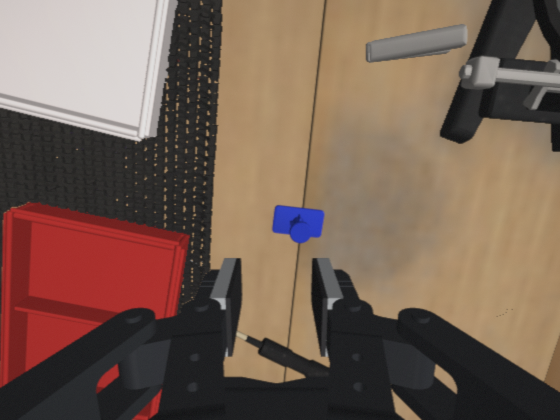

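The square tab's foot is centred at (298,221) and its button at (300,233), with its long side along world x. The tap is at (290,355) with its pale tip at lower x, and the red tray is on the left, on the mat.

```bash
python3 -c "
from h import *
print(ray('wrist',(221,298),.003),ray('wrist',(233,300),.026)); go(.590,.032,.055,90)"
python3 -m creep '[{"dx":0.001,"dy":0.014,"dz":0.045,"roll":4.6,"jaw":0.35},{"dx":0.001,"dy":0.014,"dz":0.045,"roll":4.6,"jaw":0.35},{"dx":0.001,"dy":0.014,"dz":0.045,"roll":4.6,"jaw":0.35},{"dx":0.001,"dy":0.014,"dz":0.045,"roll":4.6,"jaw":0.35}]'
python3 -c "
from h import *
go(.590,.032,.0224,90)"
```

```text
[0.58866977 0.02111197 0.003     ] [0.58856392 0.0207207  0.026     ]
go: dx 0.0092 dy 0.0166 dz 0.0500 roll 4.2
time_s: 5.98
ee_pos: [0.588, 0.0243, 0.2155]
tcp_rot: [-3.141, 0.001, 1.565]
wrist_force: [-0.9, -0.1, -0.4]
gripper_width: 0.0303
finger_force: 0.0
go: dx 0.0077 dy 0.0020 dz 0.0381 roll -0.3
```

Run:
```python
from h import *
cal=get_calibration("wrist"); im=save("wrist","w5")
print(telemetry.get_state()["ee_pos"])
r=silhouettes("wrist","tab_square_center")[0]
print(round(r["score"],2),np.round(r["point"]),np.round(ray("wrist",r["point"],.008,cal)[:2],4),np.argwhere(r["mask"]).min(0),np.argwhere(r["mask"]).max(0))
go(.590,.032,.0224,90)
```

```text
[0.58839169 0.02479978 0.2164899 ]
0.91 [230. 281.] [0.5907 0.0332] [212 250] [257 311]
go: dx 0.0068 dy 0.0013 dz 0.0396 roll -0.3
```

View pics/w5.png

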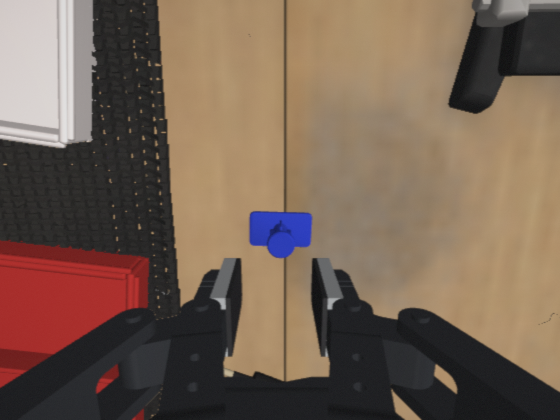

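Settled view: foot centre (281,229), button (281,244). This confirms about (0.590, 0.032).

```bash
python3 -m creep '[{"dx":0.007,"dy":0.001,"dz":0.02,"roll":0,"jaw":0.35},{"dx":0.007,"dy":0.001,"dz":0.039,"roll":0,"jaw":0.35},{"dx":0.007,"dy":0.001,"dz":0.039,"roll":0,"jaw":0.35},{"dx":0.007,"dy":0.001,"dz":0.039,"roll":0,"jaw":0},{"dx":0.007,"dy":0.001,"dz":0.039,"roll":0,"jaw":0},{"dx":0.007,"dy":0.001,"dz":0.039,"roll":0,"jaw":0},{"dx":0.007,"dy":0.001,"dz":0.039,"roll":0,"jaw":0},{"dx":0.007,"dy":0.001,"dz":0.039,"roll":0,"jaw":0}]'
python3 -c "
from h import *
go(.4525,-.192,.085,94.5)"
```

```text
time_s: 6.75
ee_pos: [0.5895, 0.0327, 0.1777]
tcp_rot: [3.14, 0.001, 1.566]
wrist_force: [-1.1, -0.1, 6.3]
gripper_width: 0.0079
finger_force: 58.5
go: dx -0.2254 dy -0.1359 dz -0.0623 roll -4.8
```

```bash
python3 -m creep '[{"dx":0,"dy":0,"dz":-0.04,"roll":0,"jaw":0},{"dx":0,"dy":0,"dz":-0.06,"roll":0,"jaw":0},{"dx":-0.225,"dy":-0.136,"dz":-0.06,"roll":-5,"jaw":0},{"dx":-0.225,"dy":-0.136,"dz":-0.06,"roll":-5,"jaw":0},{"dx":-0.225,"dy":-0.136,"dz":-0.06,"roll":-5,"jaw":0},{"dx":-0.225,"dy":-0.136,"dz":-0.06,"roll":-5,"jaw":0},{"dx":-0.225,"dy":-0.136,"dz":-0.06,"roll":-5,"jaw":0},{"dx":-0.225,"dy":-0.136,"dz":-0.06,"roll":-5,"jaw":0}]'
python3 -m creep '[{"dx":-0.06,"dy":-0.036,"dz":0,"roll":0,"jaw":0},{"dx":-0.06,"dy":-0.036,"dz":0,"roll":0,"jaw":0}]'
python3 -c "
from h import *
go(.4525,-.192,.0305,94.5)"
```

```text
time_s: 7.42
ee_pos: [0.4574, -0.182, 0.2365]
tcp_rot: [3.142, 0.001, 1.654]
wrist_force: [0.5, -1.2, -0.9]
gripper_width: 0.0079
finger_force: 58.7
time_s: 7.58
ee_pos: [0.425, -0.2473, 0.2363]
tcp_rot: [-3.139, 0.002, 1.649]
wrist_force: [0.5, -1.1, -0.3]
gripper_width: 0.0082
finger_force: 58.7
go: dx 0.0530 dy 0.0317 dz 0.0508 roll -0.0
```

```bash
python3 -m creep '[{"dx":0.055,"dy":0.032,"dz":0,"roll":0,"jaw":0},{"dx":0.055,"dy":0.032,"dz":0,"roll":0,"jaw":0},{"dx":0.055,"dy":0.032,"dz":0,"roll":0,"jaw":0}]'
python3 - <<'E'
from h import *
cal=get_calibration("wrist"); save("wrist","w6")
go(.4525,-.192,.0305,94.5)
E
```

```text
time_s: 7.83
ee_pos: [0.4571, -0.1817, 0.237]
tcp_rot: [3.138, -0.003, 1.658]
wrist_force: [1.1, 2.4, -0.9]
gripper_width: 0.008
finger_force: 58.7
go: dx -0.0083 dy -0.0045 dz 0.0512 roll 0.5
```

View pics/w6.png

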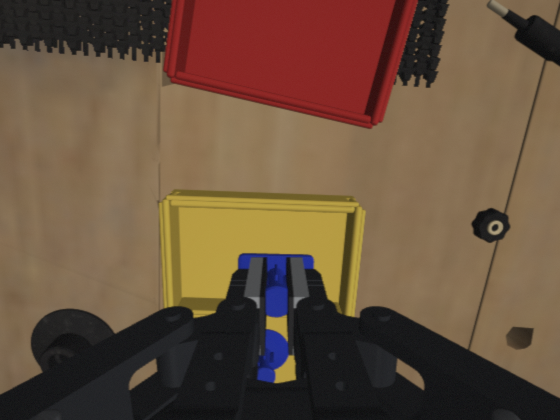

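Tab held upright over the upper bay; the round tab is visible standing in the lower bay at (270,350). The red tray overhangs the mat.

```bash
python3 -m creep '[{"dx":-0.003,"dy":-0.002,"dz":0.0,"roll":0.5,"jaw":0},{"dx":-0.003,"dy":-0.002,"dz":0.03,"roll":0.5,"jaw":0},{"dx":-0.003,"dy":-0.002,"dz":0.051,"roll":0.5,"jaw":0},{"dx":-0.003,"dy":-0.002,"dz":0.051,"roll":0.5,"jaw":0},{"dx":-0.003,"dy":-0.002,"dz":0.051,"roll":0.5,"jaw":0},{"dx":-0.003,"dy":-0.002,"dz":0.051,"roll":0.5,"jaw":0},{"dx":-0.003,"dy":-0.002,"dz":0.051,"roll":0.5,"jaw":0}]'
python3 -c "
from h import *
go(.4525,-.192,.0305,94.5)"
```

```text
time_s: 8.47
ee_pos: [0.4533, -0.1895, 0.1854]
tcp_rot: [-3.141, 0.0, 1.644]
wrist_force: [0.9, 0.1, -1.3]
gripper_width: 0.0079
finger_force: 86.8
go: dx -0.0024 dy -0.0009 dz -0.0001 roll -0.3
```

```bash
python3 -m creep '[{"dx":0,"dy":0,"dz":0,"roll":0,"jaw":0.3},{"dx":0,"dy":0,"dz":0,"roll":0,"jaw":0.3},{"dx":0,"dy":0,"dz":0,"roll":0,"jaw":0.3},{"dx":0,"dy":0,"dz":-0.02,"roll":0,"jaw":0.3},{"dx":0,"dy":0,"dz":-0.05,"roll":0,"jaw":0.3},{"dx":0.011,"dy":0.131,"dz":-0.05,"roll":0,"jaw":0.45},{"dx":0.011,"dy":0.131,"dz":-0.05,"roll":0,"jaw":0.45},{"dx":0.011,"dy":0.131,"dz":-0.05,"roll":0,"jaw":0.45}]'
python3 -m creep '[{"dx":0,"dy":0.028,"dz":0,"roll":0,"jaw":0.45},{"dx":0,"dy":0.028,"dz":0,"roll":0,"jaw":0.45},{"dx":0,"dy":0.028,"dz":0,"roll":0,"jaw":0.45}]'
python3 - <<'E'
from h import *
cal=get_calibration("wrist"); save("wrist","w7")
for r in silhouettes("wrist","nut_a_center")[:3]:
    m=np.argwhere(r["mask"]);print(round(r["score"],2),np.round(r["point"]),(m.min(0)+m.max(0))/2,np.round(ray("wrist",(m.min(0)+m.max(0))/2,.0045,cal)[:2],4))
go(.5825,-.168,.0085,94.5)
E
```

```text
time_s: 9.13
ee_pos: [0.5783, -0.1699, 0.2367]
tcp_rot: [3.14, 0.002, 1.643]
wrist_force: [0.6, -0.6, 1.4]
gripper_width: 0.0388
finger_force: 0.0
time_s: 9.38
ee_pos: [0.606, -0.1662, 0.2348]
tcp_rot: [-3.142, -0.001, 1.647]
wrist_force: [-0.4, -0.0, 0.6]
gripper_width: 0.0385
finger_force: 0.0
0.67 [229. 236.] [229.5 236.5] [ 0.5834 -0.1657]
go: dx 0.0012 dy -0.0214 dz 0.0712 roll -0.3
```

```bash
python3 -m creep '[{"dx":0.001,"dy":-0.0225,"dz":0.0,"roll":0,"jaw":0.45},{"dx":0.001,"dy":-0.0225,"dz":0.03,"roll":0,"jaw":0.45},{"dx":0.001,"dy":-0.0225,"dz":0.06,"roll":0,"jaw":0.45},{"dx":0.001,"dy":-0.0225,"dz":0.06,"roll":0,"jaw":0.45},{"dx":0.001,"dy":-0.0225,"dz":0.06,"roll":0,"jaw":0},{"dx":0.001,"dy":-0.0225,"dz":0.06,"roll":0,"jaw":0},{"dx":0.001,"dy":-0.0225,"dz":0.06,"roll":0,"jaw":0},{"dx":0.001,"dy":-0.0225,"dz":0.06,"roll":0,"jaw":0}]'
python3 - <<'E'
from h import *
T=np.array([[.416,.038],[.526,.022],[.506,-.119],[.396,-.102]]); print(T.mean(0))
go(.461,-.041,.08,94.5)
E
```

```text
time_s: 10.15
ee_pos: [0.5822, -0.1681, 0.1758]
tcp_rot: [3.142, 0.0, 1.644]
wrist_force: [-0.0, -0.4, 0.5]
gripper_width: 0.0164
finger_force: 58.6
[ 0.461   -0.04025]
go: dx 0.1356 dy -0.1115 dz -0.0592 roll -0.3
```

```bash
python3 -m creep '[{"dx":0,"dy":0,"dz":-0.03,"roll":0,"jaw":0},{"dx":0,"dy":0,"dz":-0.06,"roll":0,"jaw":0},{"dx":0.104,"dy":-0.119,"dz":-0.06,"roll":12,"jaw":0},{"dx":0.104,"dy":-0.119,"dz":-0.06,"roll":12,"jaw":0},{"dx":0.104,"dy":-0.119,"dz":-0.06,"roll":12,"jaw":0},{"dx":0.104,"dy":-0.119,"dz":-0.06,"roll":12,"jaw":0},{"dx":0.104,"dy":-0.119,"dz":-0.06,"roll":12,"jaw":0},{"dx":0.104,"dy":-0.119,"dz":-0.06,"roll":12,"jaw":0}]'
python3 - <<'E'
from h import *
cal=get_calibration("wrist"); save("wrist","w8")
go(.4563,-.073,.03,81.9)
E
```

```text
time_s: 10.82
ee_pos: [0.4543, -0.0714, 0.2354]
tcp_rot: [-3.14, 0.001, 1.439]
wrist_force: [0.2, -0.4, 0.1]
gripper_width: 0.0165
finger_force: 58.8
go: dx -0.0003 dy 0.0003 dz 0.0508 roll 0.4
```

View pics/w8.png

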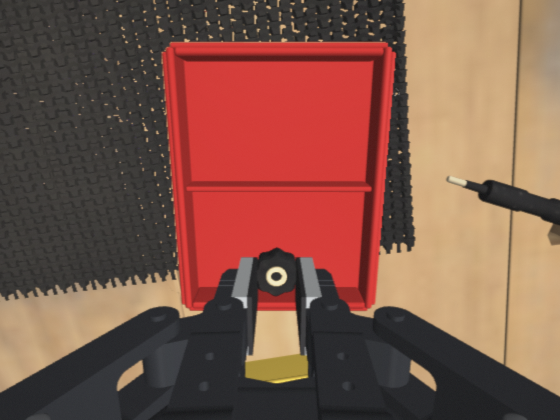

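Nut held flat at (277,276), over the lower bay of the red tray (rib at row 187).

```bash
python3 -m creep '[{"dx":0,"dy":0,"dz":0.03,"roll":0,"jaw":0},{"dx":0,"dy":0,"dz":0.047,"roll":0,"jaw":0},{"dx":0,"dy":0,"dz":0.047,"roll":0,"jaw":0},{"dx":0,"dy":0,"dz":0.048,"roll":0,"jaw":0},{"dx":0,"dy":0,"dz":0.049,"roll":0,"jaw":0},{"dx":0,"dy":0,"dz":0.050,"roll":0,"jaw":0},{"dx":0,"dy":0,"dz":0.050,"roll":0,"jaw":0}]'
```

```text
time_s: 11.45
ee_pos: [0.457, -0.0732, 0.1862]
tcp_rot: [3.139, 0.0, 1.435]
wrist_force: [0.1, 0.2, 0.2]
gripper_width: 0.016
finger_force: 58.8
```

```bash
python3 -m creep '[{"dx":0,"dy":0,"dz":0.002,"roll":0,"jaw":0},{"dx":0,"dy":0,"dz":0.002,"roll":0,"jaw":0.4},{"dx":0,"dy":0,"dz":0.002,"roll":0,"jaw":0.4},{"dx":0,"dy":0,"dz":0.002,"roll":0,"jaw":0.4},{"dx":0,"dy":0,"dz":-0.03,"roll":0,"jaw":0.4},{"dx":0,"dy":0,"dz":-0.06,"roll":0,"jaw":0.4}]'
python3 -c "
from h import *
go(.583,-.345,.08,82)"
```

```text
time_s: 11.95
ee_pos: [0.455, -0.0728, 0.2447]
tcp_rot: [-3.137, -0.001, 1.436]
wrist_force: [0.4, -1.7, 1.1]
gripper_width: 0.0338
finger_force: 0.0
go: dx -0.2525 dy 0.1635 dz 0.0097 roll 0.3
```

```bash
python3 -m creep '[{"dx":-0.2525,"dy":0.1635,"dz":0,"roll":0,"jaw":0.45},{"dx":-0.2525,"dy":0.1635,"dz":0,"roll":0,"jaw":0.45},{"dx":-0.2525,"dy":0.1635,"dz":0,"roll":0,"jaw":0.45},{"dx":-0.2525,"dy":0.1635,"dz":0,"roll":0,"jaw":0.45},{"dx":-0.2525,"dy":0.1635,"dz":0,"roll":0,"jaw":0.45},{"dx":-0.2525,"dy":0.1635,"dz":0,"roll":0,"jaw":0.45},{"dx":-0.2525,"dy":0.1635,"dz":0,"roll":0,"jaw":0.45},{"dx":-0.2525,"dy":0.1635,"dz":0,"roll":0,"jaw":0.45}]'
python3 - <<'E'
from h import *
cal=get_calibration("wrist"); save("wrist","w9")
for r in silhouettes("wrist","nut_b_center")[:3]:
    m=np.argwhere(r["mask"]);print(round(r["score"],2),np.round(r["point"]),(m.min(0)+m.max(0))/2,np.round(ray("wrist",(m.min(0)+m.max(0))/2,.0045,cal)[:2],4))
go(.583,-.345,.0205,82)
E
```

```text
time_s: 12.62
ee_pos: [0.5838, -0.3539, 0.2444]
tcp_rot: [3.139, 0.007, 1.427]
wrist_force: [-1.0, -1.2, -0.2]
gripper_width: 0.0385
finger_force: 0.0
0.57 [213. 282.] [211.5 280. ] [ 0.5885 -0.3458]
go: dx 0.0041 dy -0.0011 dz 0.0687 roll -0.1
```

View pics/w9.png

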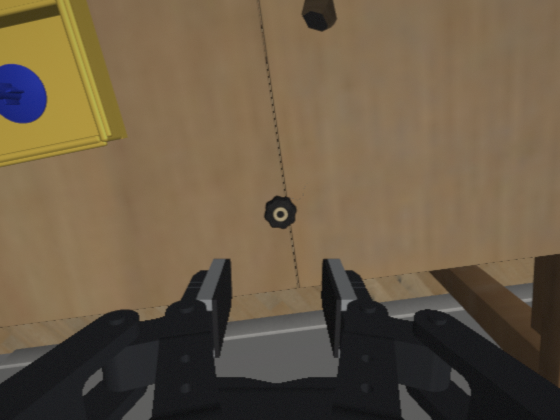

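Nut b is at (280,212), near the table edge.

```bash
python3 -m creep '[{"dx":0.004,"dy":0.004,"dz":0.02,"roll":0,"jaw":0.45},{"dx":0.004,"dy":0.004,"dz":0.04,"roll":0,"jaw":0.45},{"dx":0.004,"dy":0.004,"dz":0.04,"roll":0,"jaw":0.45},{"dx":0.004,"dy":0.004,"dz":0.04,"roll":0,"jaw":0.45},{"dx":0.004,"dy":0.004,"dz":0.04,"roll":0,"jaw":0.45}]'
python3 - <<'E'
from h import *
cal=get_calibration("wrist"); im=capture("wrist")
for r in silhouettes("wrist","nut_b_center")[:1]:
    m=np.argwhere(r["mask"]);print(round(r["score"],2),(m.min(0)+m.max(0))/2,np.round(ray("wrist",(m.min(0)+m.max(0))/2,.0045,cal)[:2],4))
go(.5885,-.3458,.0205,82)
E
```

```text
time_s: 13.13
ee_pos: [0.5888, -0.341, 0.2064]
tcp_rot: [3.141, -0.0, 1.436]
wrist_force: [-0.2, 0.2, -0.3]
gripper_width: 0.0382
finger_force: 0.0
0.62 [260.  275.5] [ 0.5886 -0.3458]
go: dx -0.0042 dy -0.0000 dz 0.0317 roll 0.3
```

```bash
python3 -m creep '[{"dx":-0.005,"dy":0,"dz":0.015,"roll":0,"jaw":0.45},{"dx":-0.005,"dy":0,"dz":0.031,"roll":0,"jaw":0.45},{"dx":-0.005,"dy":0,"dz":0.031,"roll":0,"jaw":0.45},{"dx":-0.005,"dy":0,"dz":0.031,"roll":0,"jaw":0},{"dx":-0.005,"dy":0,"dz":0.031,"roll":0,"jaw":0},{"dx":-0.005,"dy":0,"dz":0.031,"roll":0,"jaw":0},{"dx":-0.005,"dy":0,"dz":0.031,"roll":0,"jaw":0}]'
python3 -c "
from h import *
go(.4657,-.0077,.08,82)"
```

```text
time_s: 13.82
ee_pos: [0.5879, -0.3467, 0.1744]
tcp_rot: [3.142, -0.0, 1.435]
wrist_force: [0.1, -0.5, -0.5]
gripper_width: 0.0162
finger_force: 58.6
go: dx 0.3194 dy -0.1668 dz -0.0606 roll 0.2
```

```bash
python3 -m creep '[{"dx":0,"dy":0,"dz":-0.04,"roll":0,"jaw":0},{"dx":0.02,"dy":-0.01,"dz":-0.065,"roll":0,"jaw":0},{"dx":0.319,"dy":-0.167,"dz":-0.065,"roll":0,"jaw":0},{"dx":0.319,"dy":-0.167,"dz":-0.065,"roll":0,"jaw":0},{"dx":0.319,"dy":-0.167,"dz":-0.065,"roll":0,"jaw":0},{"dx":0.319,"dy":-0.167,"dz":-0.065,"roll":0,"jaw":0},{"dx":0.319,"dy":-0.167,"dz":-0.065,"roll":0,"jaw":0},{"dx":0.319,"dy":-0.167,"dz":-0.065,"roll":0,"jaw":0}]'
python3 -c "
from h import *
go(.4657,-.0077,.08,82)"
```

```text
time_s: 14.48
ee_pos: [0.4943, -0.0888, 0.2396]
tcp_rot: [3.141, 0.0, 1.435]
wrist_force: [1.2, 1.5, 0.4]
gripper_width: 0.0169
finger_force: 58.8
go: dx 0.0765 dy -0.0393 dz 0.0046 roll 0.2
```

```bash
python3 -m creep '[{"dx":0.073,"dy":-0.037,"dz":0,"roll":0,"jaw":0},{"dx":0.073,"dy":-0.037,"dz":0,"roll":0,"jaw":0},{"dx":0.073,"dy":-0.037,"dz":0.0,"roll":0,"jaw":0},{"dx":0.073,"dy":-0.037,"dz":0.0,"roll":0,"jaw":0}]'
python3 - <<'E'
from h import *
save("wrist","w10")
go(.4657,-.0077,.0285,82)
E
```

```text
time_s: 14.82
ee_pos: [0.4678, -0.0101, 0.2398]
tcp_rot: [3.141, -0.0, 1.442]
wrist_force: [1.1, -0.9, 0.2]
gripper_width: 0.0165
finger_force: 58.8
go: dx 0.0044 dy -0.0034 dz 0.0562 roll 0.4
```

View pics/w10.png

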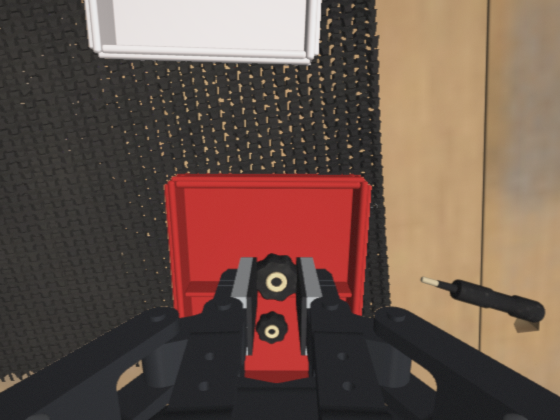

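Nut a lies flat in its bay at (271,327). Nut b is held above the other bay, and the tap is at the right (from (430,281) to (540,312)), with a clutter cube at (527,325) beside its far end.

```bash
python3 -m creep '[{"dx":0.005,"dy":-0.002,"dz":0.03,"roll":0,"jaw":0},{"dx":0.005,"dy":-0.002,"dz":0.05,"roll":0,"jaw":0},{"dx":0.005,"dy":-0.002,"dz":0.055,"roll":0,"jaw":0},{"dx":0.005,"dy":-0.002,"dz":0.056,"roll":0,"jaw":0},{"dx":0.005,"dy":-0.002,"dz":0.056,"roll":0,"jaw":0},{"dx":0.005,"dy":-0.002,"dz":0.056,"roll":0,"jaw":0.4},{"dx":0.005,"dy":-0.002,"dz":0.056,"roll":0,"jaw":0.4},{"dx":0.005,"dy":-0.002,"dz":0.056,"roll":0,"jaw":0.4}]'
python3 - <<'E'
from h import *
print(ray("wrist",(285,449),.007))
go(.592,-.07,.1,82)
E
```

```text
time_s: 15.53
ee_pos: [0.468, -0.0082, 0.1844]
tcp_rot: [3.139, -0.0, 1.435]
wrist_force: [-0.2, 0.9, 0.2]
gripper_width: 0.0343
finger_force: 0.0
[ 0.54466398 -0.02529236  0.007     ]
go: dx -0.0444 dy 0.1312 dz -0.0706 roll 0.2
```

```bash
python3 -m creep '[{"dx":0,"dy":0,"dz":-0.03,"roll":0,"jaw":0.4},{"dx":0,"dy":0,"dz":-0.07,"roll":0,"jaw":0.4},{"dx":-0.044,"dy":0.131,"dz":-0.08,"roll":-74,"jaw":0.45},{"dx":-0.044,"dy":0.131,"dz":-0.08,"roll":-74,"jaw":0.45},{"dx":-0.044,"dy":0.131,"dz":-0.08,"roll":-74,"jaw":0.45},{"dx":-0.044,"dy":0.131,"dz":-0.08,"roll":-74,"jaw":0.45},{"dx":-0.044,"dy":0.131,"dz":-0.08,"roll":-74,"jaw":0.45},{"dx":-0.044,"dy":0.131,"dz":-0.08,"roll":-74,"jaw":0.45}]'
python3 -c "
from h import *
print(telemetry.get_state()['joint_pos'])
go(.5885,-.068,.1,156.3)"
```

```text
time_s: 16.2
ee_pos: [0.5923, -0.0706, 0.2638]
tcp_rot: [3.14, 0.001, 2.189]
wrist_force: [-0.5, 0.9, -0.7]
gripper_width: 0.0384
finger_force: 0.0
[ 0.47539415  0.58241234 -0.56840361  1.55742634  0.33876641  1.09983132
  0.44557962]
go: dx 0.0043 dy -0.0016 dz 0.0088 roll -30.9
```

```bash
python3 -m creep '[{"dx":0.005,"dy":-0.002,"dz":0.0,"roll":-31,"jaw":0.45},{"dx":0.005,"dy":-0.002,"dz":0.0,"roll":-31,"jaw":0.45},{"dx":0.005,"dy":-0.002,"dz":0,"roll":-31,"jaw":0.45},{"dx":0.005,"dy":-0.002,"dz":0,"roll":-31,"jaw":0.45},{"dx":0.005,"dy":-0.002,"dz":0,"roll":-31,"jaw":0.45},{"dx":0.005,"dy":-0.002,"dz":0,"roll":-31,"jaw":0.45}]'
python3 - <<'E'
from h import *
cal=get_calibration("wrist"); save("wrist","w11")
for r in silhouettes("wrist","tap_center")[:2]:
    m=r["mask"].astype(np.uint8); b=cv2.boxPoints(cv2.minAreaRect(np.argwhere(m)[:,::-1].astype(np.float32)))
    W=np.array([ray("wrist",p[::-1],.007,cal)[:2] for p in b])
    print(round(r["score"],2),b.round().tolist(),W.round(3).tolist(),W.mean(0))
go(.5885,-.068,.0205,156.3)
E
```

```text
time_s: 16.7
ee_pos: [0.5867, -0.0667, 0.2638]
tcp_rot: [3.141, 0.001, 2.727]
wrist_force: [-0.4, -0.5, -0.4]
gripper_width: 0.0384
finger_force: 0.0
0.91 [[266.0, 163.0], [286.0, 163.0], [286.0, 280.0], [266.0, 280.0]] [[0.55, -0.058], [0.555, -0.047], [0.629, -0.078], [0.623, -0.091]] [ 0.58949364 -0.06845899]
go: dx -0.0022 dy -0.0006 dz 0.0882 roll -0.2
```

View pics/w11.png

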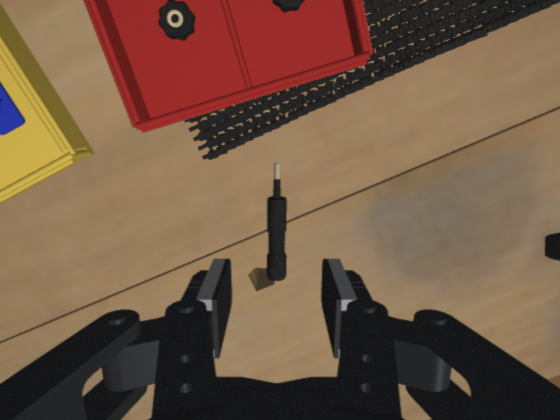

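The tap runs from its pale tip (277,163) to its back end (277,280), between the fingers. The clutter cube touches it near its back end at (262,279), so I'll grip around row 222, clear of the cube.

```bash
python3 -m creep '[{"dx":-0.002,"dy":-0.001,"dz":0.04,"roll":0,"jaw":0.45},{"dx":-0.002,"dy":-0.001,"dz":0.07,"roll":0,"jaw":0.45},{"dx":-0.002,"dy":-0.001,"dz":0.087,"roll":0,"jaw":0.45},{"dx":-0.002,"dy":-0.001,"dz":0.087,"roll":0,"jaw":0.45},{"dx":-0.002,"dy":-0.001,"dz":0.087,"roll":0,"jaw":0},{"dx":-0.002,"dy":-0.001,"dz":0.087,"roll":0,"jaw":0},{"dx":-0.002,"dy":-0.001,"dz":0.087,"roll":0,"jaw":0},{"dx":-0.002,"dy":-0.001,"dz":0.087,"roll":0,"jaw":0}]'
python3 -c "
from h import *
go(.4575,.155,.09,80.8)"
```

```text
time_s: 17.47
ee_pos: [0.5883, -0.068, 0.1771]
tcp_rot: [3.141, 0.001, 2.726]
wrist_force: [0.6, 0.0, 0.7]
gripper_width: 0.0111
finger_force: 58.7
go: dx 0.2097 dy 0.1512 dz -0.0679 roll 75.4
```

```bash
python3 -m creep '[{"dx":0,"dy":0,"dz":-0.03,"roll":0,"jaw":0},{"dx":0,"dy":0,"dz":-0.07,"roll":0,"jaw":0},{"dx":0.21,"dy":0.151,"dz":-0.07,"roll":75.4,"jaw":0},{"dx":0.21,"dy":0.151,"dz":-0.07,"roll":75.4,"jaw":0},{"dx":0.21,"dy":0.151,"dz":-0.07,"roll":75.4,"jaw":0},{"dx":0.21,"dy":0.151,"dz":-0.07,"roll":75.4,"jaw":0},{"dx":0.21,"dy":0.151,"dz":-0.07,"roll":75.4,"jaw":0},{"dx":0.21,"dy":0.151,"dz":-0.07,"roll":75.4,"jaw":0}]'
python3 -c "
from h import *
go(.4575,.15,.095,80.8)"
```

```text
time_s: 18.13
ee_pos: [0.4618, 0.1458, 0.247]
tcp_rot: [3.14, 0.0, 1.982]
wrist_force: [0.4, 0.7, -0.2]
gripper_width: 0.0103
finger_force: 58.7
go: dx 0.0056 dy -0.0023 dz -0.0030 roll 32.8
```

```bash
python3 -m creep '[{"dx":0.004,"dy":-0.002,"dz":0,"roll":33,"jaw":0},{"dx":0.004,"dy":-0.002,"dz":0,"roll":33,"jaw":0},{"dx":0.004,"dy":-0.002,"dz":0,"roll":33,"jaw":0},{"dx":0.004,"dy":-0.002,"dz":0,"roll":33,"jaw":0},{"dx":0.004,"dy":-0.002,"dz":0,"roll":33,"jaw":0},{"dx":0.004,"dy":-0.002,"dz":0,"roll":33,"jaw":0}]'
python3 - <<'E'
from h import *
save("wrist","w12")
go(.4575,.15,.03,80.8)
E
```

```text
time_s: 18.63
ee_pos: [0.4597, 0.1472, 0.2468]
tcp_rot: [3.141, 0.0, 1.411]
wrist_force: [0.8, -0.2, -0.3]
gripper_width: 0.0107
finger_force: 58.7
go: dx 0.0024 dy -0.0026 dz 0.0618 roll 0.2
```

View pics/w12.png

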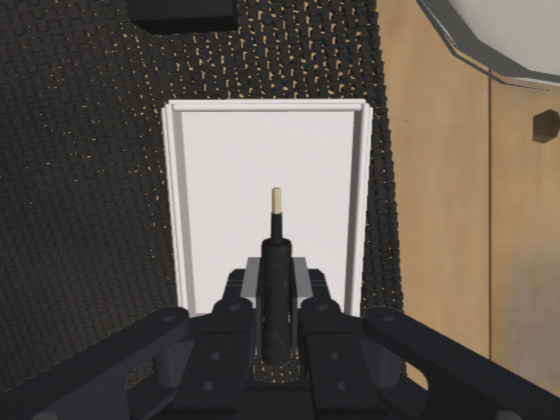

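The tap is held level along the white tray, clear of all walls, with its tip at (277,190). I'll lower it and watch the force.

```bash
python3 -m creep '[{"dx":0.005,"dy":-0.001,"dz":0.03,"roll":0,"jaw":0},{"dx":0.005,"dy":-0.001,"dz":0.055,"roll":0,"jaw":0},{"dx":0.005,"dy":-0.001,"dz":0.058,"roll":0,"jaw":0},{"dx":0.005,"dy":-0.001,"dz":0.059,"roll":0,"jaw":0},{"dx":0.005,"dy":-0.001,"dz":0.06,"roll":0,"jaw":0},{"dx":0.005,"dy":-0.001,"dz":0.06,"roll":0,"jaw":0}]'
python3 -m creep '[{"dx":0,"dy":0,"dz":0.001,"roll":0,"jaw":0},{"dx":0,"dy":0,"dz":0.002,"roll":0,"jaw":0},{"dx":0,"dy":0,"dz":0.002,"roll":0,"jaw":0}]'
```

```text
time_s: 19.18
ee_pos: [0.4604, 0.1523, 0.1875]
tcp_rot: [3.139, -0.001, 1.412]
wrist_force: [-0.0, -0.3, 0.4]
gripper_width: 0.0104
finger_force: 58.7
time_s: 19.43
ee_pos: [0.4599, 0.1521, 0.1849]
tcp_rot: [3.14, -0.0, 1.412]
wrist_force: [0.8, 0.8, -0.2]
gripper_width: 0.0104
finger_force: 58.7
```

Still no contact, so the floor is about 1 mm below. Release gently and rise.

```bash
python3 -m creep '[{"dx":0,"dy":0,"dz":0.001,"roll":0,"jaw":0},{"dx":0,"dy":0,"dz":0.001,"roll":0,"jaw":0.35},{"dx":0,"dy":0,"dz":0.001,"roll":0,"jaw":0.35},{"dx":0,"dy":0,"dz":0.001,"roll":0,"jaw":0.35},{"dx":0,"dy":0,"dz":-0.03,"roll":0,"jaw":0.35},{"dx":0,"dy":0,"dz":-0.07,"roll":0,"jaw":0.35},{"dx":-0.12,"dy":0,"dz":-0.18,"roll":0,"jaw":0.35},{"dx":-0.12,"dy":0,"dz":-0.18,"roll":0,"jaw":0.35}]'
python3 -m creep '[{"dx":-0.2,"dy":-0.02,"dz":-0.1,"roll":0,"jaw":0.35},{"dx":-0.2,"dy":-0.02,"dz":-0.1,"roll":0,"jaw":0.35},{"dx":-0.2,"dy":-0.02,"dz":-0.1,"roll":0,"jaw":0.35},{"dx":-0.2,"dy":-0.02,"dz":-0.1,"roll":0,"jaw":0.35},{"dx":-0.2,"dy":-0.02,"dz":-0.1,"roll":0,"jaw":0.35},{"dx":-0.2,"dy":-0.02,"dz":-0.1,"roll":0,"jaw":0.35}]'
python3 - <<'E'
from h import *
a=save("wrist","w13"); t=capture("top"); sc=capture("scene")
t=cv2.resize(t[140:290,120:420],None,fx=1.3333,fy=1.3333); s2=cv2.resize(sc[170:280,180:400],None,fx=1.8,fy=1.8)
o=np.zeros((600,800,3),np.uint8); o[:200,:400]=t; o[:198,400:796]=s2; w=cv2.resize(a,(533,400)); o[200:,:533]=w
cv2.imwrite("pics/fin.png",o[:,:,::-1])
E
```

```text
time_s: 20.1
ee_pos: [0.4498, 0.0929, 0.3125]
tcp_rot: [3.14, -0.002, 1.418]
wrist_force: [1.0, -2.0, -0.7]
gripper_width: 0.0302
finger_force: 0.0
time_s: 20.6
ee_pos: [0.3972, -0.1084, 0.4132]
tcp_rot: [3.138, 0.004, 1.404]
wrist_force: [0.8, -0.3, -0.9]
gripper_width: 0.0298
finger_force: 0.0
```

View pics/fin.png

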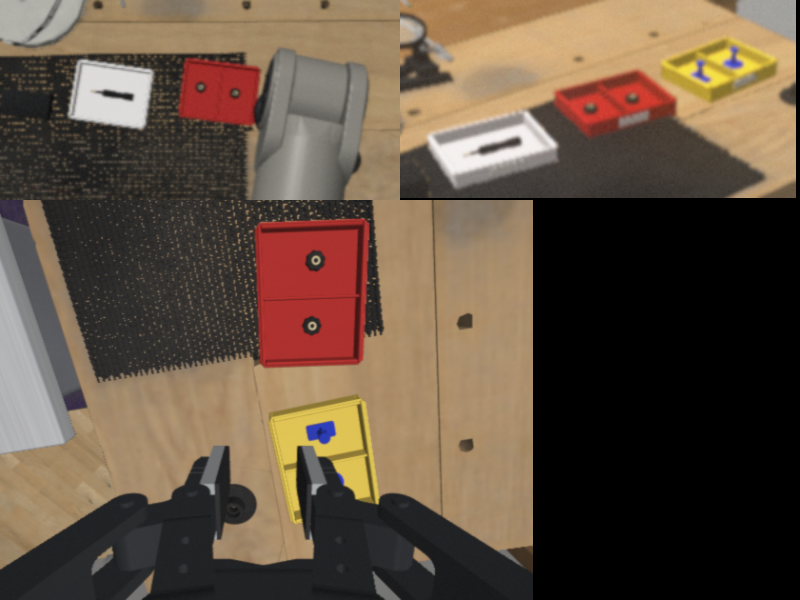

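The final pictures show both tabs upright in their bays (scene view, about (700,70) and (735,55)), one nut flat in each red bay, and the tap flat in the white tray. The disc and the block haven't moved, and the arm is clear.

```bash
python3 -m creep '[{"dx":0,"dy":0,"dz":0,"roll":0,"jaw":0.35},{"dx":0,"dy":0,"dz":0,"roll":0,"jaw":0.35},{"dx":0,"dy":0,"dz":0,"roll":0,"jaw":0.35}]'; python3 -c "
from cell import robot; print(robot.sign_off())"
```

```text
time_s: 21.0
ee_pos: [0.3987, -0.1013, 0.4098]
tcp_rot: [-3.14, -0.001, 1.416]
wrist_force: [-1.6, 0.3, -1.2]
gripper_width: 0.0298
finger_force: 0.0
the job is handed in; nothing more can be done
None
```

I handed the job in at 21 s: the final pictures show both tabs upright in the yellow bays, a nut flat in each red bay, the tap flat in the white tray, and the disc and block where they were.

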